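# Hook the dropped ring out from under the press guard

## Task

A steel ring has dropped into the press tray behind the fixed wire guard. Pick up the hooked rod by its handle, drop the hook into the ring's hole and draw the ring out until it is snug against the tray's front lip, keeping a light steady pull on it there for about a second, about 6 newtons and never more than 10. Leave the ring lying flat against the lip, put the rod back on its wooden rest block the way it lay before, do not touch the ring with the fingers, be gentle with the tray and guard, and leave everything else where it is.

Things in the scene. Friction and masses are not known exactly. Their poses are not given: they have to be found in the camera images.
- hook_grip (a point): loose hooked rod, 140 g: centre of its plain black handle (76 mm along x, 22 along y, 44 along z); grip here from above across y. x points to the hook, z up. A 7 mm steel rod leaves the handle 5 mm below this point, runs along +x and bends down into the hook 205 mm out. At the start the handle's flat underside lies on the rest block and the hook end on the bench: rod level, hook down
- hook_tip (a point): bottom end of the hook: 200 mm along +x and 52 mm below the centre of the handle. The hook's leg is 7 mm thick, its lower end bent 5 mm back towards the handle.
- rest: fixed wooden rest block on the bench, 90 mm (x) by 60 mm (y), 30 mm high; origin at the centre of its underside. At the start the handle is on it roughly centred and the rod points along its +x.
- rest_top (a point): centre of the rest block's top face, 30 mm above the bench; the handle's centre is 22 mm above it when the handle lies on it.
- ring_center (a point): the dropped plain steel ring, loose, lying flat on the tray floor under the guard: outer diameter 50 mm, hole 30 mm, 12 mm high, about 120 g; this point is its centre, half-way up. It slides freely over the tray floor.
- tray: fixed pale enamelled tray of a bench press, 300 mm (x) by 200 mm (y); origin at the centre of its underside, floor top at z = 6 mm. Its open front is towards its own -x; the press housing stands behind, from x = 150 mm, 235 mm high, with a ram nose 105 to 175 mm up reaching forward to x = 105 mm. Low side walls at y = +-97 mm
- lip_mid (a point): middle of the inner face of the tray's front lip, at floor level (tray x = -144 mm); axes as the tray. The lip is a rigid straight bar along y, 6 mm thick, 10 mm above the floor. When the ring touches it, the ring's centre is 25 mm from this face (tray x = -119 mm) and the force rises steeply
- lip: the lip itself (a fixed bar, part of the tray)
- guard_front (a point): middle of the guard's top front bar, at tray x = -30 mm, 100 mm above the bench; axes as the tray. The fixed guard has a roof of 4 to 6 mm wires at this height and wire sides at tray y = +-94 mm, from here back to the housing; the front below this bar is open, and the tray in front of it is uncovered
- guard: the wire guard; its origin coincides with the tray's
- nut: loose hexagon nut, 22 mm across, 10 mm high, lying in the tray at one side under the guard; not to be moved
- cup: paper cup, 76 mm across, 95 mm high; origin at its underside; not to be moved
- tape: black tape roll, 90 mm across, 22 mm high; origin at its underside; not to be moved
- spool: small spool, 52 mm across, 40 mm high; origin at its underside; not to be moved
- jar: clear jar with a lid, 60 mm across, 85 mm high; origin at its underside; not to be moved
- screwdriver: screwdriver lying on the bench; not to be moved
- brush: bench brush lying on the bench; not to be moved

How it is judged (in metres and radians):
On the way, in this order (a step that is already met when the one before it is completed fails the run):
1. the hook's end is down inside the ring's hole while the ring is still under the guard (horizontal distance between hook_tip and ring_center below 0.014 m and z of hook_tip in the frame of tray below 0.014 m and x of ring_center in the frame of tray above -0.01 m), for 0.1 s.
2. the hooked rod pulls the ring against the front lip with 3 to 10 N for half a second (contact force between ring and lip above 3 N and contact force between hook and ring above 3 N), for 0.5 s.
At the end, for the whole second after the job is handed in: The ring lies flat on the tray floor against the front lip (gap at most 2.5 mm); the rod lies at rest, upright on its rest block: handle centre within 30 mm of the block's centre, within 5 mm of its resting height, within 20 degrees of the block's length, hook pointing the same way as at the start (x of ring_center in the frame of tray between -0.123 and -0.1165 m and z of ring_center in the frame of tray below 0.016 m and angle between ring_center's own z axis and vertical below 0.1 rad and horizontal distance between hook_grip and rest_top below 0.03 m and z of hook_grip in the frame of rest_top between 0.017 and 0.027 m and angle between hook_grip's own z axis and vertical below 0.15 rad and x of hook_tip in the frame of rest above 0.12 m and angle between the x axis of hook_grip and the x axis of rest, either way round below 0.35 rad and linear speed of each of hook, ring below 0.02 m/s); the robot touches nothing.
It fails at once if the ring is pulled against the lip with more than 10 N (contact force between ring and lip above 10 N).
It fails at once if the rod presses or knocks the tray with more than 15 N (contact force between hook and tray above 15 N).
It fails at once if anything pushes the guard with more than 10 N (contact force between anything else and guard above 10 N).
It fails at once if the robot itself touches the ring (contact force between any of the fingers, the arm and ring above 0.3 N).
It fails at once if a bystander on the bench or the nut in the tray is shifted more than 30 mm (distance of any of nut, cup, tape, spool, jar, screwdriver, brush from where it was at the start of the episode above 0.03 m).
It also fails if it takes over 67 s, if anything falls off the work surface, if the arm or the gripper's body presses on something with over 40 N, if the wrist force passes 120 N, or if a joint passes its speed limit or range.

## Robot

A 6-joint arm with a two-finger parallel gripper is mounted at the origin on the work surface. World frame = base frame: x ahead of the robot, y to its left, z up, the work surface at z = 0. Lengths are in mm, angles in rad, forces in N, time in s.
With the tool pointing down it reaches from about 350 to 775 mm from the base axis. Payload 7.3 kg.
Tool frame: the origin (TCP) lies midway between the tips of the shut fingers; the grasp point (between the pads) lies 19 mm behind it; x points along the fingers, y is the direction in which the jaws open and shut, and the axes are right-handed (so a half turn about x gives the same grasp; the last joint's range is limited). The gripper opens to 92 mm and grips with 3 to 60 N. Pads are 19 mm wide; open, the fingers measure 130 mm over their backs; the gripper's body (75 mm by 190 mm) begins 47 mm behind the grasp point.
Start: joints at [-1.479, 0.342, 1.524, -0, 1.275, -0.146], TCP at [123.693, -510.24, 226.741] pointing down, gripper open.
Joint ranges: [-2.53, 2.53], [-0.77, 2.02], [0.04, 2.7], [-1, 4.14], [0.28, 2.66], [-3.11, 3.11]. Speed limits (rad/s): [2.57, 2.57, 3.14, 3.14, 3.14, 3.14].

## Interface

Orientations are given as [roll, pitch, yaw] about the fixed x, y, z axes, in that order (R = Rz(yaw) Ry(pitch) Rx(roll)).
In Python, from plant import get_obs, capture, close_job gives the robot as it stands. The module is installed in compiled form; this text tells all that it offers.
- The arm moves only by the tool send_rows, never from a script. Its argument "moves" is a list of rows, each a list of 4 numbers: the shift along the tool's x, y, z in mm, then the turn about the tool's x in degrees. In form: [[tx, ty, tz, yaw], ...]. A call has 1 to 8 rows; each row shifts and turns the commanded pose from where the row before left it, along the tool's axes as they then stand; what a row does not reach is not made up. A row lasts 1/8 s, in which the tool goes at most 62.5 mm and 10.7 degrees, less where a joint would pass 70% of its speed; a pose out of reach is approached as far as the arm can. A call with a gripper value outside its range is refused whole. "hand" is the opening, from 0 (shut) to 1 (fully open), set as the call begins (left out, the last holds). The fingers move at their own pace and stop on an object; the grip force is fixed at half the most. Time passes only in rows, so rows that do not move let the fingers close. It gives the time, the measured TCP pose, the force and the opening at its end, in the units of the state.
- get_obs(): the state, without advancing time (a new reading comes with each control period).
- capture(name): name is "side" or "top"; returns a dict with "image" (480x640x3 uint8, red, green, blue), "K" (3x3 intrinsics, pixels), "position" and "attitude" of the camera in the world. Camera axes: x right, y down, z forward; pixel columns grow to the right and rows downward; lengths in mm; the calibration is good to about 2 mm. A picture is of the moment at which its call begins. There is no depth.
- close_job(): hands the job in, once; it reports no verdict.
The state is a dict: "time": time; "joint_positions": joint angles; "dq": joint speeds; "tau": joint torques, N m; "tool_pos": TCP position; "tcp_rot": TCP orientation; "contact_force": force on the tool from outside, world axes, zero at the start; "moment": the same for the moment, N m; "grip_width": finger opening in mm.
Only numpy, scipy, OpenCV 4.12 (cv2) and the standard library are available. Lean on these libraries where they do the work, as an engineer would, in place of code of your own. Each camera call takes 0.05 s, during which the arm holds its last target. There are 200 camera calls.

## Working session

There is one attempt and no reset: what is moved stays moved. The work goes in short steps, Python scripts to look and compute and a tool call to move; the robot and the scene stay as the last step left them, time stands still between calls to the robot, and variables do not carry over. Pictures are saved under pics/ and viewed, about 8 in all and at most 12, crops included, and the job is handed in when it is done.

Besides the shell and the picture viewer there is one more tool, called after ">>>" as name([rows], argument=value, ...), one row to a line, values as JSON. send_rows: Moves the arm, as the interface text tells. Its arguments: {"type":"object","properties":{"moves":{"type":"array","items":{"type":"array","items":{"type":"number"}}},"hand":{"type":"number"}},"required":["moves"]}

```bash
mkdir -p pics
cat > h.py <<'E'
import numpy as np, cv2
from plant import get_obs, capture
def shot(n,f):
    c=capture(n); cv2.imwrite('pics/'+f+'.png',cv2.cvtColor(c['image'],cv2.COLOR_RGB2BGR))
    np.savez('pics/'+f+'.npz',**{k:np.array(v) for k,v in c.items()}); return c
E
python3 - <<'E'
from h import *
print(get_obs())
for n in('side','top'):
    c=shot(n,n+'0'); print({k:v for k,v in c.items() if k!='image'})
E
```

```text
{'time': 0.0, 'joint_positions': array([-1.47900835e+00,  3.42713202e-01,  1.52500130e+00, -1.33082779e-05,
        1.27539684e+00, -1.46016699e-01]), 'dq': array([-0.00162189, -0.00143085,  0.00094238, -0.00048679, -0.00017132,
       -0.00124248]), 'tau': array([ 2.74768363e-04, -4.31243134e+01, -2.44217330e+01,  7.18441908e-02,
        5.60308888e-02, -1.06371911e-04]), 'tool_pos': array([ 123.64611944, -509.82010327,  226.05538938]), 'tcp_rot': array([-1.70843368,  1.56927758,  1.67096753]), 'contact_force': array([-0.21206011, -1.54218548,  0.26074003]), 'moment': array([-0.0363555 ,  0.0166195 , -0.06392242]), 'grip_width': 91.86783623823315}
{'K': array([[480.18309547,   0.        , 317.2517901 ],
       [  0.        , 480.18309547, 237.64805529],
       [  0.        ,   0.        ,   1.        ]]), 'position': array([447.49893815, 939.62738301, 850.6322632 ]), 'attitude': array([-2.27801414,  0.01408493, -3.06180833])}
{'K': array([[439.78670238,   0.        , 324.43908463],
       [  0.        , 439.78670238, 238.92807097],
       [  0.        ,   0.        ,   1.        ]]), 'position': array([ 446.40370397,   74.65599498, 1143.46826565]), 'attitude': array([-3.03914739, -0.00636564, -1.55002097])}
```

View pics/top0.png

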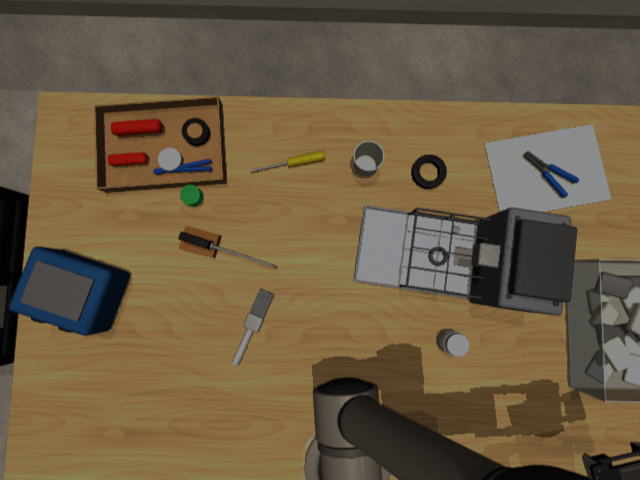

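View pics/side0.png

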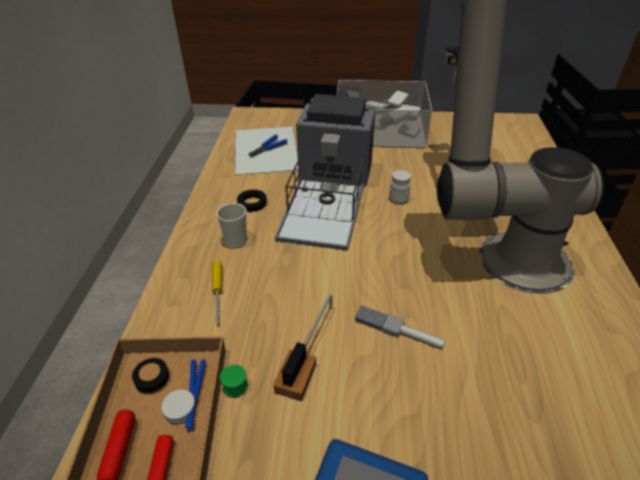

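The top view shows the handle at about (197,241) on the rest, with the hook end near (275,267). The tray front is at x≈360 and the ring at about (439,256). The side view shows the handle at (294,364) and the ring at (327,198). I'll zoom in on these next.

Run:
```python
from h import *
t=cv2.imread('pics/top0.png'); s=cv2.imread('pics/side0.png')
f=lambda im,x,y,w,h,k:cv2.resize(im[y:y+h,x:x+w],(w*k,h*k),interpolation=cv2.INTER_CUBIC)
a=f(t,350,200,133,100,3)  # 399x300
b=f(t,170,220,133,100,3)
c=f(s,270,150,100,100,3); d=f(s,265,285,100,120,3)
m=np.zeros((600,800,3),np.uint8)
a=f(t,350,200,133,100,3); m[:300,:399]=a; m[:300,400:799]=b; m[300:600,:300]=c; m[300:600,400:700]=d[:300]
cv2.imwrite('pics/m0.png',m)
```

```text
(no output)
```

View pics/m0.png

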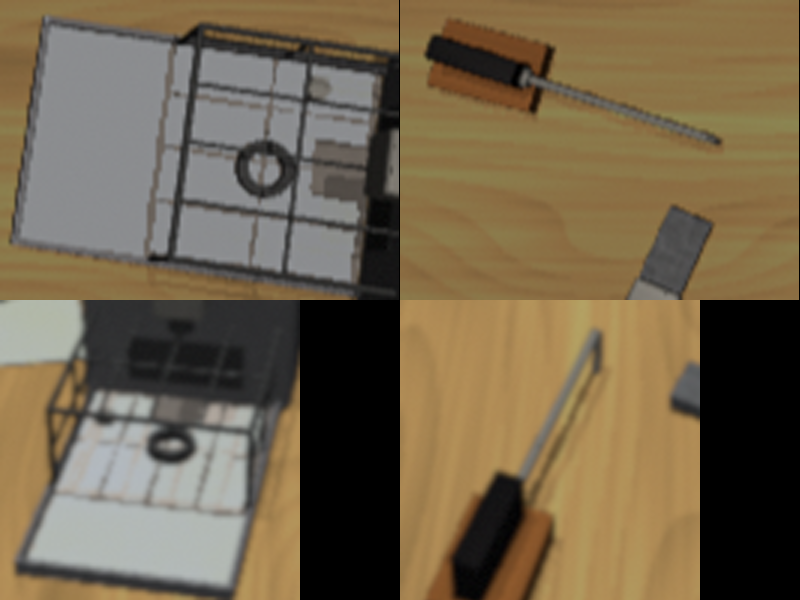

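The zoom shows everything needed: the ring at top (438.3,256) and side (327,198.3), the tray front corners, the guard's front bar ends, the nut at top (456,229), and the handle and rod end. Next I triangulate.

```bash
cat >> h.py <<'E'
from scipy.spatial.transform import Rotation as Ro
def ray(c,p):
    R=Ro.from_euler('xyz',c['attitude']).as_matrix()
    d=R@np.linalg.inv(c['K'])@np.array([p[0],p[1],1.]); return np.array(c['position'],float),d/np.linalg.norm(d)
def plane(c,p,z):
    o,d=ray(c,p); return o+d*(z-o[2])/d[2]
def tri(c1,p1,c2,p2):
    o,d=ray(c1,p1);q,e=ray(c2,p2)
    s=np.linalg.lstsq(np.c_[d,-e],q-o,rcond=None)[0]; a=o+s[0]*d;b=q+s[1]*e
    return (a+b)/2,np.linalg.norm(a-b)
E
python3 - <<'E'
from h import *
np.set_printoptions(precision=1,suppress=True)
T=np.load('pics/top0.npz');S=np.load('pics/side0.npz')
A=lambda x,y:(x/3+350,y/3+200);B=lambda x,y:((x-400)/3+170,y/3+220)
C=lambda x,y:(x/3+270,(y-300)/3+150);D=lambda x,y:((x-400)/3+265,(y-300)/3+285)
P=dict(ring=(A(265,168),C(171,445),12),trayL=(A(46,17),C(18,572),16),trayR=(A(12,241),C(235,592),16),
 guardL=(A(200,27),C(50,410),100),guardR=(A(170,258),C(249,435),100),nut=(A(319,87),C(103,417),11),
 rodend=(B(718,141),D(597,332),47),rodstart=(B(526,76),D(524,478),47),
 restFL=(B(551,45),D(553,517),30),restFR=(B(536,110),D(553,517),30))
for k,(a,b,z) in P.items(): print(k,*tri(T,a,S,b),'top@z',plane(T,a,z),'side@z',plane(S,b,z))
im=T['image'];
hsv=cv2.cvtColor(im,cv2.COLOR_RGB2HSV)
for n,m in(('handle',hsv[...,2]<45),('rest',(hsv[...,1]>140)&(hsv[...,0]<14))):
    mm=np.zeros(m.shape,np.uint8);mm[220:265,170:232]=m[220:265,170:232]
    cs=max(cv2.findContours(mm,0,2)[0],key=cv2.contourArea);r=cv2.minAreaRect(cs)
    z=74 if n=='handle' else 30
    print(n,r,plane(T,r[0],z),[plane(T,q,z)[:2] for q in cv2.boxPoints(r)])
E
```

```text
ring [ 524.3 -226.3    6.5] 1.8593089867541626 top@z [ 524.9 -224.9   12. ] side@z [ 522.9 -218.7   12. ]
trayL [652.8 -36.6  -3.7] 4.77147064803946 top@z [651.6 -34.6  16. ] side@z [645.6 -13.7  16. ]
trayR [455.4  -8.4   8. ] 4.851954164015912 top@z [457.8  -7.8  16. ] side@z [453.    0.7  16. ]
guardL [ 630.9 -150.9   96. ] 1.3407506083281864 top@z [ 630.9 -150.   100. ] side@z [ 629.3 -145.   100. ]
guardR [ 446.3 -127.8   92. ] 0.19407215704017133 top@z [ 446.2 -126.3  100. ] side@z [ 446.4 -116.5  100. ]
nut [ 596.8 -274.6    3.9] 0.6972994173432945 top@z [ 596.2 -272.4   11. ] side@z [ 595.2 -264.3   11. ]
rodend [487.5 190.4  34.3] 1.1688706571436214 top@z [486.5 189.1  47. ] side@z [487.5 202.1  47. ]
rodstart [532.2 347.6  58.2] 8.071559394112851 top@z [537.1 350.6  47. ] side@z [529.3 339.4  47. ]
restFL [538.6 340.    9.6] 57.64609827448158 top@z [565.4 334.9  30. ] side@z [508.2 357.5  30. ]
restFR [509.9 348.2  16.9] 1.545638973099826 top@z [510.  345.1  30. ] side@z [508.2 357.5  30. ]
handle ((195.3000030517578, 240.10000610351562), (32.88768768310547, 8.221921920776367), 18.434947967529297) [546.8 385.   74. ] [array([549.2, 426.3]), array([568.4, 421. ]), array([544.5, 343.7]), array([525.3, 349.2])]
rest ((197.7475128173828, 248.39772033691406), (35.708335876464844, 7.6410417556762695), 15.708637237548828) [530.  390.5  30. ] [array([531.9, 436.8]), array([550.8, 432.6]), array([528. , 344.3]), array([509.3, 348.7])]
```

```bash
cat >> h.py <<'E'
def go(xyz,hy,Rt=None,o=None):
    """rows total: turn first (deg about tool x) so that tool y is across heading hy(deg), then shift in new axes"""
    o=o or get_obs(); R=Ro.from_euler('xyz',o['tcp_rot']).as_matrix()
    h=np.deg2rad(hy); y=np.array([-np.sin(h),np.cos(h),0])
    a=[np.rad2deg(np.arctan2(s*y@R[:,2],s*y@R[:,1])) for s in(1,-1)]
    k=int(np.argmin(np.abs(a)))
    R2=R@Ro.from_euler('x',a[k],degrees=True).as_matrix()
    print('R',R.round(3).tolist(),'turn',np.round(a,1),'q6',round(o['joint_positions'][5],2),'shift',[(np.array(xyz)-o['tool_pos'])@R2][0].round(1), 'tool axes hdg z->',R2[:,2].round(2))
E
python3 - <<'E'
from h import *
go([549,389,130],-107.2); o=get_obs()
E
```

```text
R [[-0.0, 0.236, -0.972], [0.001, -0.972, -0.236], [-1.0, -0.001, -0.0]] turn [-59.2 120.8] q6 -0.15 shift [  97.3  140.6 -984.3] tool axes hdg z-> [-0.3  -0.96 -0.  ]
```

>>> send_rows([
  [0, 0, 0, -9.9],
  [0, 0, 0, -9.9],
  [0, 0, 0, -9.9],
  [0, 0, 0, -9.9],
  [0, 0, 0, -9.8],
  [0, 0, 0, -9.8],
  [0, 9.4, -47.4, 0],
  [0, 9.4, -47.4, 0],
], hand=1)

```text
time: 1.1
tool_pos: [169.9, -424.0, 226.1]
tcp_rot: [-2.82, 1.57, 1.591]
contact_force: [0.6, -0.1, 0.5]
grip_width: 91.6
```

>>> send_rows([
  [0, 9.4, -47.4, 0],
  [0, 9.4, -47.4, 0],
  [0, 9.4, -47.4, 0],
  [0, 9.4, -47.4, 0],
  [0, 9.4, -47.4, 0],
  [0, 9.4, -47.4, 0],
  [0, 9.4, -47.4, 0],
  [0, 9.4, -47.4, 0],
])

```text
time: 2.1
tool_pos: [353.9, -83.6, 226.7]
tcp_rot: [0.796, 1.571, -1.075]
contact_force: [0.1, -0.1, -0.2]
grip_width: 91.8
```

>>> send_rows([
  [0, 9.4, -47.4, 0],
  [0, 9.4, -47.4, 0],
  [0, 3.4, -52, 0],
  [0, 3.4, -52, 0],
  [0, 3.4, -52, 0],
  [0, 3.4, -52, 0],
  [0, 3.4, -52, 0],
  [0, 3.4, -52, 0],
])

```text
time: 3.1
tool_pos: [511.3, 293.6, 226.2]
tcp_rot: [-0.534, 1.57, -2.404]
contact_force: [1.1, 0.6, 0.7]
grip_width: 92.1
```

>>> send_rows([
  [0, 3.4, -52, 0],
  [20, 3.4, -52, 0],
  [40, 0, 0, 0],
  [30, 0, 0, 0],
  [0, 0, 0, 0],
])

```text
time: 3.72
tool_pos: [546.6, 388.5, 133.3]
tcp_rot: [-0.752, 1.564, -2.623]
contact_force: [-0.1, 0.2, -0.3]
grip_width: 92.0
```

Run:
```python
from h import *
go([549,389,36],-107.2); print(get_obs()['tool_pos'],get_obs()['contact_force'])
t=shot('top','t1')['image']; s=shot('side','s1')['image']
f=lambda im,x,y,w,h,k:cv2.resize(im[y:y+h,x:x+w],(w*k,h*k),interpolation=cv2.INTER_CUBIC)
m=np.hstack([f(t,150,190,130,130,3),f(s,230,270,130,130,3)])
cv2.imwrite('pics/m1.png',m[...,::-1])
```

```text
R [[-0.006, 0.955, -0.295], [-0.003, -0.295, -0.955], [-1.0, -0.005, 0.005]] turn [   0. -180.] q6 0.8 shift [97.3  2.6 -1.7] tool axes hdg z-> [-0.3  -0.96  0.01]
[546.56417344 388.48255002 133.29134509] [-0.12059608  0.18690477 -0.27150427]
```

View pics/m1.png

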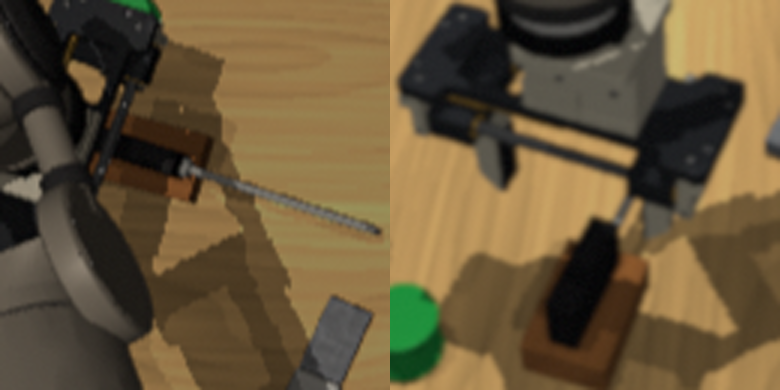

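The top crop shows the gripper over the handle with the rod heading right, and in the side crop the fingers straddle the handle line. The green spool is clear. I descend and grip.

>>> send_rows([
  [25, 1, -1, 0],
  [25, 1, -0.5, 0],
  [20, 0.5, 0, 0],
  [15, 0, 0, 0],
  [12, 0, 0, 0],
  [0, 0, 0, 0],
  [0, 0, 0, 0],
])

```text
time: 4.7
tool_pos: [551.6, 390.3, 40.5]
tcp_rot: [2.335, 1.569, 0.464]
contact_force: [-0.3, 0.2, -0.0]
grip_width: 91.6
```

>>> send_rows([
  [0, 0, 0, 0],
  [0, 0, 0, 0],
  [0, 0, 0, 0],
  [0, 0, 0, 0],
  [0, 0, 0, 0],
  [0, 0, 0, 0],
], hand=0)

```text
time: 5.45
tool_pos: [551.1, 390.0, 39.6]
tcp_rot: [-0.434, 1.571, -2.305]
contact_force: [-0.5, 0.1, -0.9]
grip_width: 36.3
```

>>> send_rows([
  [3, 0, 0, 0],
  [0, 0, 0, 0],
  [0, 0, 0, 0],
  [0, 0, 0, 0],
  [0, 0, 0, 0],
], hand=0)

```text
time: 6.08
tool_pos: [551.1, 390.0, 36.6]
tcp_rot: [-0.025, 1.571, -1.895]
contact_force: [0.4, -0.3, -2.0]
grip_width: 21.8
```

>>> send_rows([
  [-10, 0, 0, 0],
  [-25, 0, 0, 0],
  [-25, 0, 0, 0],
  [0, 0, 0, -4.8],
  [0, 0, 0, -4.8],
  [0, 0, 0, 0],
])

```text
time: 6.82
tool_pos: [551.3, 390.1, 97.5]
tcp_rot: [2.127, 1.57, 0.424]
contact_force: [0.2, 0.6, -2.2]
grip_width: 21.8
```

Run:
```python
from h import *
print(get_obs()['tool_pos'],get_obs()['contact_force'],get_obs()['joint_positions']);go([570.4,118.7,70],-97.6)
```

```text
[551.28261223 390.11021137  97.49034521] [ 0.19094437  0.55320698 -2.20196198] [ 5.02502640e-01  7.26762904e-01  1.22893914e+00 -8.18482969e-05
  1.18493245e+00  6.35476448e-01]
R [[0.001, 0.991, -0.133], [0.0, -0.133, -0.991], [-1.0, 0.001, -0.001]] turn [ -0. 180.] q6 0.64 shift [ 27.4  54.8 266.5] tool axes hdg z-> [-0.13 -0.99 -0.  ]
```

>>> send_rows([
  [0, 9, 30, 0],
  [0, 9, 50, 0],
  [0, 9, 50, 0],
  [0, 9, 50, 0],
  [9, 9, 50, 0],
  [9, 10, 36, 0],
  [9, 0, 0, 0],
  [0, 0, 0, 0],
])

```text
time: 7.82
tool_pos: [570.2, 119.3, 69.3]
tcp_rot: [-1.569, 1.57, 3.009]
contact_force: [0.3, 0.5, -1.9]
grip_width: 21.9
```

Run:
```python
from h import *
print(get_obs()['tool_pos'],get_obs()['contact_force'])
t=shot('top','t2')['image']; s=shot('side','s2')['image']
f=lambda im,x,y,w,h,k:cv2.resize(im[y:y+h,x:x+w],(w*k,h*k),interpolation=cv2.INTER_CUBIC)
m=np.hstack([f(t,340,190,130,150,3),f(s,250,150,130,150,3)])
cv2.imwrite('pics/m2.png',m[...,::-1])
```

```text
[570.15943186 119.32709275  69.286304  ] [ 0.30113296  0.51878092 -1.92359994]
```

View pics/m2.png

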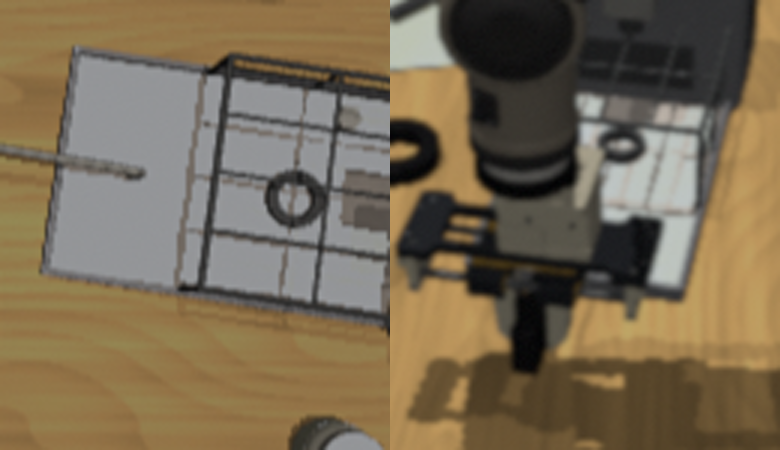

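The top crop shows the rod along (0,149)–(142,173), with its end over the tray, and the ring at (295,198). In the side view the gripper hides the hook. I compute the offsets in tray axes.

Run:
```python
from h import *
T=np.load('pics/t2.npz'); A=lambda x,y:(x/3+340,y/3+190)
ux=np.array([-.132,-.991]);uy=np.array([.991,-.132]);o=np.array([534.8,-169.2])
o2=get_obs()['tool_pos'][:2]
for n,p,z in(('end',A(145,174),80),('rod0',A(5,150),80),('ring',A(295,198),12),('lipL',A(77,48),16),('lipR',A(43,270),16)):
    w=plane(T,p,z)[:2]; print(n,w.round(1),'tray',((w-o)@ux).round(1),((w-o)@uy).round(1))
print('tcp tray',(o2-o)@ux,(o2-o)@uy)
# hole/ring mask
im=T['image'];g=cv2.cvtColor(im,cv2.COLOR_RGB2GRAY)[245:270,425:452];print(g[::2,::2])
```

```text
end [537.  -85.4] tray -83.3 -8.8
rod0 [554.1  28.2] tray -198.2 -6.9
ring [ 524.9 -224.9] tray 56.5 -2.5
lipL [650.7 -35.4] tray -147.9 97.2
lipR [458.7  -8.6] tray -149.1 -96.7
tcp tray -291.45605991502276 -2.7539240945856647
[[150 150 150 149 150 149 145 126 151 149 149 151  96 136]
 [147 149 151 148 113  76  64  51  94 135 151 150  69 148]
 [ 85  75  90  74  50  50  50  30  56  58 120 152  62 148]
 [128 130  64  36  52 118  78  61  60  52  61 111  64 147]
 [135 131  35  49 101 131 109 128 125  26  49  52  65  83]
 [150 146  38  59 148 150 111 147 149  74  48  43  79 130]
 [149 145  36  59 127 148 114 151 151  87  60  54  84 150]
 [150 151  53  57  85 145 113 151 146  48  58  49 113 151]
 [150 149 122  46  55  79  88 112  59  51  57  79 137 150]
 [149 149 151 115  45  60  45  54  51  60 127  70 148 149]
 [150 149 149 150 125  93  47  81 102 129 151  67 148 149]
 [148 150 149 149 151 146 147 150 149 150 149  70 149 149]
 [ 66  63  76  91 115 116 134 149 149 149 147  70 149 150]]
```

>>> send_rows([
  [0, 2, 15, 0],
  [0, 2, 25, 0],
  [0, 2, 25, 0],
  [0, 0.3, 25, 0],
  [0, 0, 25, 0],
  [0, 0, 20, 0],
  [0, 0, 13, 0],
  [0, 0, 0, 0],
])

```text
time: 8.93
tool_pos: [557.3, -29.1, 69.8]
tcp_rot: [1.432, 1.571, -0.272]
contact_force: [-0.5, -1.0, -1.5]
grip_width: 22.1
```

Run:
```python
from h import *
o=get_obs();print(o['tool_pos'],o['contact_force'])
t=shot('top','t3')['image']; s=shot('side','s3')['image']
f=lambda im,x,y,w,h,k:cv2.resize(im[y:y+h,x:x+w],(w*k,h*k),interpolation=cv2.INTER_CUBIC)
m=np.hstack([f(t,400,215,80,80,5),f(s,285,155,80,80,5)])
cv2.imwrite('pics/m3.png',m[...,::-1])
```

```text
[557.29857992 -29.13508375  69.81121562] [-0.5443011  -0.95382098 -1.53279795]
```

View pics/m3.png

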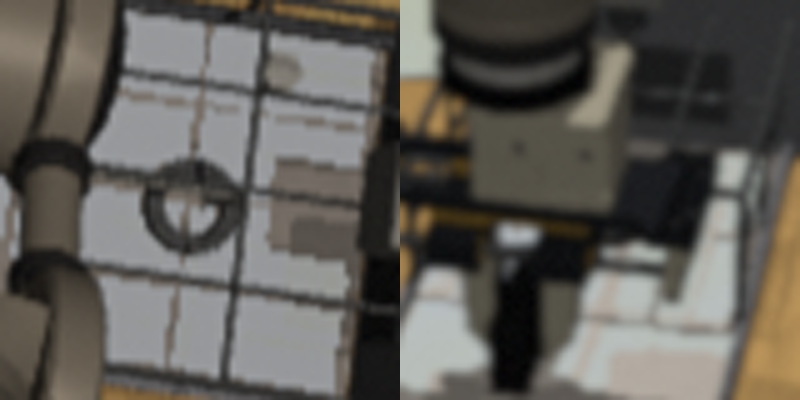

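The top crop shows the ring at (193,206), with the rod strip passing over its upper-centre and ending near (210,190). I compare this with projections of the expected pose.

Run:
```python
from h import *
T=np.load('pics/t3.npz')
R=Ro.from_euler('xyz',T['attitude']).as_matrix()
ux=np.array([-.132,-.991]);uy=np.array([.991,-.132]);o=np.array([534.8,-169.2])
def pr(x,y,z):
    w=np.r_[o+x*ux+y*uy,z]; p=T['K']@(R.T@(w-T['position'])); p=p[:2]/p[2]; return ((p-[400,215])*5).round(0)
tcp=get_obs()['tool_pos'][:2]; print('tcp tray',(tcp-o)@ux,(tcp-o)@uy)
print('ring',pr(56.5,-2.5,12),'rod end exp',pr(64.8,-2.5,80),'tip exp',pr(56.5,-2.5,33))
for p in((210,190),(205,191),(215,190)):
    w=plane(T,(p[0]/5+400,p[1]/5+215),80)[:2]; print(p,((w-o)@ux).round(1),((w-o)@uy).round(1))
im=T['image'][215:295,400:480]; big=cv2.resize(im[25:60,20:60],None,fx=18,fy=16,interpolation=cv2.INTER_NEAREST)
cv2.imwrite('pics/m4.png',big[...,::-1])
```

```text
tcp tray -142.8276566024633 3.675145716851802
ring [192. 205.] rod end exp [246. 199.] tip exp [203. 202.]
(210, 190) 47.2 -0.9
(205, 191) 44.8 -1.8
(215, 190) 49.6 -0.6
```

View pics/m4.png

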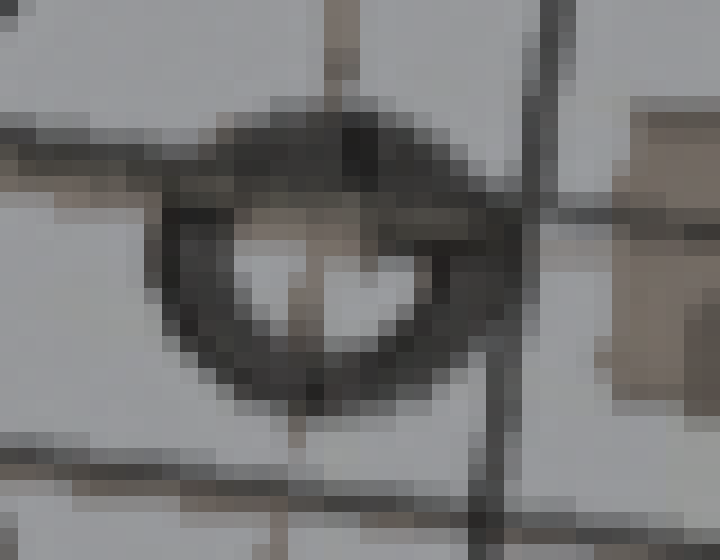

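Run:
```python
from h import *
a=np.load('pics/t2.npz')['image'];b=np.load('pics/t3.npz')['image']
f=lambda i:cv2.resize(i[240:275,415:460],None,fx=8,fy=8,interpolation=cv2.INTER_NEAREST)
d=cv2.absdiff(a,b)
m=np.vstack([np.hstack([f(a),f(b)]),np.hstack([f(cv2.convertScaleAbs(d,alpha=2)),f(d*0)])])
cv2.imwrite('pics/m5.png',m[...,::-1])
```

```text
(no output)
```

View pics/m5.png

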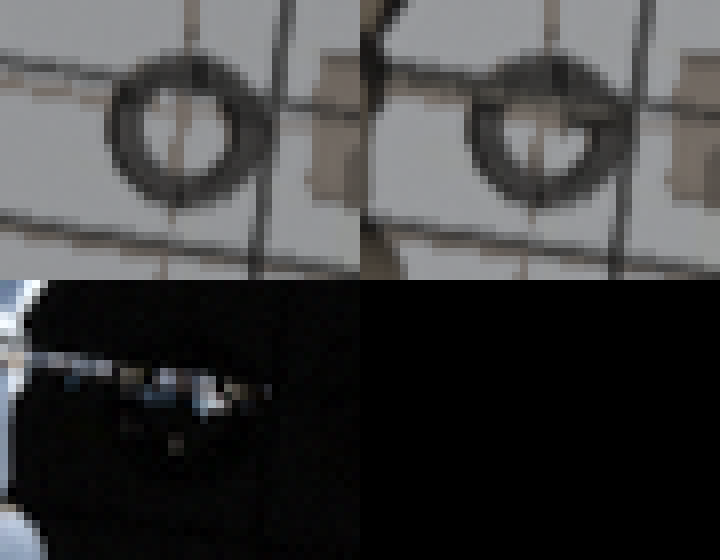

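The difference image puts the rod end at about (446–449, 254.5) and the hook leg at about (441.5, 255.6). Projections gave (449, 255) and (440.6, 255.4), so the leg is over the hole. I lower it.

>>> send_rows([
  [5, 0, 0, 0],
  [5, 0, 0, 0],
  [5, 0, 0, 0],
  [0, 0, 0, 0],
])

```text
time: 9.52
tool_pos: [556.9, -28.3, 54.0]
tcp_rot: [-1.569, 1.57, 3.011]
contact_force: [-0.8, -0.4, -1.0]
grip_width: 21.6
```

>>> send_rows([
  [3, 0, 0, 0],
  [3, 0, 0, 0],
  [2, 0, 0, 0],
  [0, 0, 0, 0],
])

```text
time: 10.02
tool_pos: [557.2, -28.5, 46.5]
tcp_rot: [-1.274, 1.571, -2.977]
contact_force: [-0.2, -0.7, -1.8]
grip_width: 22.1
```

Run:
```python
from h import *
o=get_obs();print(o['tool_pos'],o['contact_force'])
a=np.load('pics/t2.npz')['image'];b=shot('top','t4')['image']
f=lambda i:cv2.resize(i[240:275,415:460],None,fx=8,fy=8,interpolation=cv2.INTER_NEAREST)
cv2.imwrite('pics/m6.png',np.hstack([f(b),f(cv2.convertScaleAbs(cv2.absdiff(a,b),alpha=2))])[...,::-1])
```

```text
[557.18282531 -28.49514212  46.54609462] [-0.2154597  -0.73257493 -1.81544023]
```

View pics/m6.png

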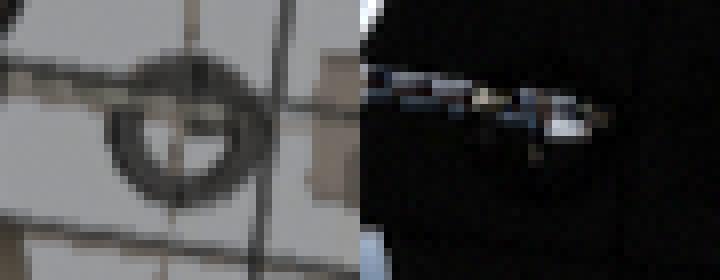

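The hook leg is inside the hole, the ring hasn't moved, and the force is unchanged. I go 1 mm lower, pause, then start drawing.

>>> send_rows([
  [1, 0, 0, 0],
  [0, 0, 0, 0],
  [0, 0, -2, 0],
  [0, 0, -2, 0],
  [0, 0, -2, 0],
  [0, 0, -2, 0],
  [0, 0, -2, 0],
  [0, 0, -2, 0],
])

```text
time: 11.08
tool_pos: [558.9, -16.4, 45.7]
tcp_rot: [0.014, 1.571, -1.688]
contact_force: [-0.8, 0.1, -1.2]
grip_width: 22.0
```

>>> send_rows([
  [0, 0, -2, 0],
  [0, 0, -3, 0],
  [0, 0, -4, 0],
  [0, 0, -5, 0],
  [0, 0, -6, 0],
  [0, 0, -6, 0],
  [0, 0, -6, 0],
  [0, 0, -6, 0],
])

```text
time: 12.08
tool_pos: [563.9, 21.5, 45.7]
tcp_rot: [-0.4, 1.571, -2.103]
contact_force: [0.8, 0.3, -1.0]
grip_width: 21.8
```

>>> send_rows([
  [0, 0, -6, 0],
  [0, 0, -6, 0],
  [0, 0, -6, 0],
  [0, 0, -6, 0],
  [0, 0, -6, 0],
  [0, 0, -6, 0],
  [0, 0, -6, 0],
  [0, 0, -6, 0],
])

```text
time: 13.08
tool_pos: [570.2, 69.0, 45.7]
tcp_rot: [-0.476, 1.571, -2.179]
contact_force: [-0.0, -1.2, -1.1]
grip_width: 22.0
```

>>> send_rows([
  [0, 0, -6, 0],
  [0, 0, -6, 0],
  [0, 0, -6, 0],
  [0, 0, -5, 0],
  [0, 0, -4, 0],
  [0, 0, -3, 0],
  [0, 0, -2, 0],
  [0, 0, -1, 0],
])

```text
time: 14.08
tool_pos: [574.6, 101.4, 45.7]
tcp_rot: [0.111, 1.571, -1.593]
contact_force: [-0.2, -0.9, -0.3]
grip_width: 21.6
```

Run:
```python
from h import *
o=get_obs();print(o['tool_pos'],o['contact_force'])
ux=np.array([-.132,-.991]);uy=np.array([.991,-.132]);oo=np.array([534.8,-169.2])
print((o['tool_pos'][:2]-oo)@ux,(o['tool_pos'][:2]-oo)@uy)
b=shot('top','t5')['image']
cv2.imwrite('pics/m7.png',cv2.resize(b[195:295,345:445],None,fx=5,fy=5,interpolation=cv2.INTER_CUBIC)[...,::-1])
```

```text
[574.55004036 101.42518349  45.66838011] [-0.22061779 -0.93382527 -0.28141586]
-273.436562161003 3.6697657719010324
```

View pics/m7.png

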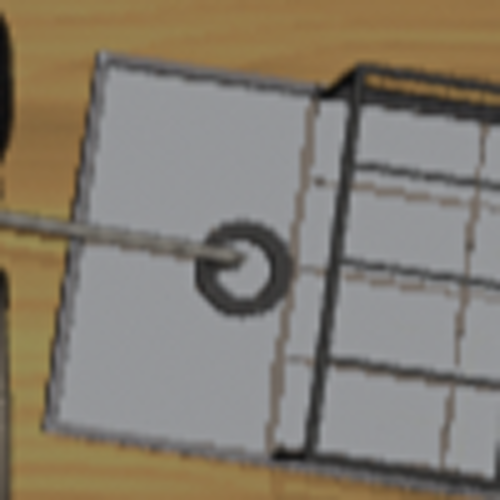

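The ring is hooked and has followed; its centre is at crop (243,269). I measure what is left to the lip.

Run:
```python
from h import *
T=np.load('pics/t5.npz');ux=np.array([-.132,-.991]);uy=np.array([.991,-.132]);oo=np.array([534.8,-169.2])
for n,p,z in(('ring',(243,269),12),('inL',(104,64),16),('outL',(99,52),16),('outR',(46,427),16),('end',(240,258),56)):
    w=plane(T,(p[0]/5+345,p[1]/5+195),z)[:2]; print(n,((w-oo)@ux).round(1),((w-oo)@uy).round(1))
```

```text
ring -60.2 -1.7
inL -146.8 92.6
outL -150.3 98.5
outR -149.3 -97.7
end -69.0 -1.1
```

>>> send_rows([
  [0, 0, -3, 0],
  [0, 0, -5, 0],
  [0, 0, -6, 0],
  [0, 0, -6, 0],
  [0, 0, -6, 0],
  [0, 0, -6, 0],
  [0, 0, -5, 0],
  [0, 0, -4, 0],
])

```text
time: 15.12
tool_pos: [580.0, 142.4, 45.6]
tcp_rot: [-0.154, 1.571, -1.857]
contact_force: [-0.1, -0.1, -1.4]
grip_width: 22.0
```

>>> send_rows([
  [0, 0, -3, 0],
  [0, 0, -2, 0],
  [0, 0, -1, 0],
  [0, 0, -0.5, 0],
  [0, 0, -0.5, 0],
  [0, 0, -0.5, 0],
  [0, 0, -0.5, 0],
  [0, 0, 0, 0],
])

```text
time: 16.12
tool_pos: [581.0, 150.0, 45.7]
tcp_rot: [-0.382, 1.571, -2.085]
contact_force: [0.5, -0.3, -1.4]
grip_width: 22.0
```

Run:
```python
from h import *
T=shot('top','t6');ux=np.array([-.132,-.991]);uy=np.array([.991,-.132]);oo=np.array([534.8,-169.2])
o=get_obs();print((o['tool_pos'][:2]-oo)@ux,o['tool_pos'],o['contact_force'])
g=cv2.cvtColor(T['image'],cv2.COLOR_RGB2GRAY)
def fit(g,cx,cy):
    m=np.zeros_like(g);m[cy-14:cy+15,cx-10:cx+15]=255
    k=((g<100)&(m>0)).astype(np.uint8); c=max(cv2.findContours(k,0,1)[0],key=len);return cv2.minEnclosingCircle(c)
g5=cv2.cvtColor(np.load('pics/t5.npz')['image'],cv2.COLOR_RGB2GRAY)
for gg,cx,cy in((g5,393,249),(g,373,246)):
    c,r=fit(gg,cx,cy);w=plane(T,c,12)[:2];print(c,r,((w-oo)@ux).round(1),((w-oo)@uy).round(1))
```

```text
-322.42194412974777 [581.00636233 149.99546347  45.70519958] [-0.04244906 -1.24532672 -1.51962593]
(393.4803771972656, 248.6764678955078) 10.046192169189453 -60.6 -1.4
(374.3947448730469, 245.5) 9.721773147583008 -110.5 -0.8
```

>>> send_rows([
  [0, 0, -0.8, 0],
  [0, 0, -0.8, 0],
  [0, 0, -0.8, 0],
  [0, 0, -0.8, 0],
  [0, 0, -0.7, 0],
  [0, 0, -0.6, 0],
  [0, 0, -0.5, 0],
  [0, 0, 0, 0],
])

```text
time: 17.18
tool_pos: [581.7, 154.9, 45.7]
tcp_rot: [0.505, 1.571, -1.198]
contact_force: [-0.7, 0.1, -1.7]
grip_width: 21.8
```

>>> send_rows([
  [0, 0, -0.4, 0],
  [0, 0, -0.4, 0],
  [0, 0, -0.4, 0],
  [0, 0, 0, 0],
])

```text
time: 17.68
tool_pos: [581.8, 156.1, 45.7]
tcp_rot: [0.226, 1.571, -1.477]
contact_force: [0.4, -0.9, -1.1]
grip_width: 21.9
```

>>> send_rows([
  [0, 0, -0.3, 0],
  [0, 0, -0.3, 0],
  [0, 0, 0, 0],
])

```text
time: 18.05
tool_pos: [581.9, 156.7, 45.6]
tcp_rot: [-0.224, 1.571, -1.927]
contact_force: [-0.3, -0.9, -1.9]
grip_width: 22.3
```

>>> send_rows([
  [0, 0, -0.3, 0],
  [0, 0, -0.2, 0],
  [0, 0, 0, 0],
])

```text
time: 18.42
tool_pos: [582.0, 157.2, 45.7]
tcp_rot: [1.02, 1.571, -0.683]
contact_force: [0.4, -0.3, -2.3]
grip_width: 21.4
```

>>> send_rows([
  [0, 0, -0.25, 0],
  [0, 0, -0.25, 0],
  [0, 0, 0, 0],
])

```text
time: 18.8
tool_pos: [582.0, 157.7, 45.7]
tcp_rot: [0.294, 1.571, -1.409]
contact_force: [-0.4, -0.6, -0.9]
grip_width: 22.0
```

>>> send_rows([
  [0, 0, -0.2, 0],
  [0, 0, -0.2, 0],
  [0, 0, 0, 0],
])

```text
time: 19.18
tool_pos: [582.1, 158.1, 45.7]
tcp_rot: [0.094, 1.571, -1.609]
contact_force: [0.3, 0.2, -2.4]
grip_width: 21.7
```

Still free, about 2 mm on from −116.7. I continue in small steps.

>>> send_rows([
  [0, 0, -0.2, 0],
  [0, 0, -0.2, 0],
  [0, 0, 0, 0],
])

```text
time: 19.55
tool_pos: [582.2, 158.5, 45.7]
tcp_rot: [0.802, 1.571, -0.901]
contact_force: [0.1, 0.1, -1.0]
grip_width: 21.7
```

>>> send_rows([
  [0, 0, -0.2, 0],
  [0, 0, -0.2, 0],
  [0, 0, 0, 0],
])

```text
time: 19.92
tool_pos: [582.2, 158.9, 45.7]
tcp_rot: [0.734, 1.571, -0.969]
contact_force: [-0.1, -0.2, -1.4]
grip_width: 21.8
```

>>> send_rows([
  [0, 0, -0.2, 0],
  [0, 0, -0.2, 0],
  [0, 0, 0, 0],
])

```text
time: 20.3
tool_pos: [582.3, 159.3, 45.7]
tcp_rot: [0.511, 1.571, -1.192]
contact_force: [0.8, -0.5, -1.5]
grip_width: 21.9
```

Run:
```python
from h import *
T=shot('top','t7');ux=np.array([-.132,-.991]);uy=np.array([.991,-.132]);oo=np.array([534.8,-169.2])
g=cv2.cvtColor(T['image'],cv2.COLOR_RGB2GRAY)
m=np.zeros_like(g);m[230:262,363:386]=255
k=((g<100)&(m>0)).astype(np.uint8)
print(k[230:262,360:388])
np.set_printoptions(linewidth=200);print(g[236:256:2,350:388])
```

```text
[[0 0 0 0 0 0 0 0 0 0 0 0 0 0 0 0 0 0 0 0 0 0 0 0 0 0 0 0]
 [0 0 0 0 0 0 0 0 0 0 0 0 0 0 0 0 0 0 0 0 0 0 0 0 0 0 0 0]
 [0 0 0 0 0 0 0 0 0 0 0 0 0 0 0 0 0 0 0 0 0 0 0 0 0 0 0 0]
 [0 0 0 0 0 0 0 0 0 0 0 0 0 0 0 0 0 0 0 0 0 0 0 0 0 0 0 0]
 [0 0 0 0 0 0 0 0 0 0 0 0 0 0 0 0 0 0 0 0 0 0 0 0 0 0 0 0]
 [0 0 0 0 0 0 0 0 0 0 0 0 0 0 0 0 0 0 0 0 0 0 0 0 0 0 0 0]
 [0 0 0 0 0 0 0 0 1 1 1 1 1 1 1 0 0 0 0 0 0 0 0 0 0 0 0 0]
 [0 0 0 0 0 0 1 1 1 1 1 1 1 1 1 1 1 0 0 0 0 0 0 0 0 0 0 0]
 [0 0 0 0 0 1 1 1 1 1 1 1 1 1 1 1 1 1 0 0 0 0 0 0 0 0 0 0]
 [0 0 0 1 1 1 1 1 1 1 1 1 1 1 1 1 1 1 1 0 0 0 0 0 0 0 0 0]
 [0 0 0 1 1 1 1 1 1 0 0 0 0 0 1 1 1 1 1 1 0 0 0 0 0 0 0 0]
 [0 0 0 0 0 0 0 1 0 0 0 0 0 0 0 1 1 1 1 1 0 0 0 0 0 0 0 0]
 [0 0 0 0 0 0 0 0 0 1 1 0 0 0 0 0 1 1 1 1 1 0 0 0 0 0 0 0]
 [0 0 0 1 1 1 1 1 1 1 1 0 0 0 0 0 1 1 1 1 1 0 0 0 0 0 0 0]
 [0 0 0 1 1 1 1 1 1 1 1 0 0 0 0 0 1 1 1 1 1 0 0 0 0 0 0 0]
 [0 0 0 1 1 1 1 1 1 0 0 0 0 0 0 0 0 1 1 1 1 0 0 0 0 0 0 0]
 [0 0 0 1 1 1 0 0 0 0 0 0 0 0 0 0 0 1 1 1 1 0 0 0 0 0 0 0]
 [0 0 0 1 1 1 0 0 0 0 0 0 0 0 0 0 1 1 1 1 1 0 0 0 0 0 0 0]
 [0 0 0 1 1 1 1 0 0 0 0 0 0 0 0 0 1 1 
[... 1639 characters left out ...]
38 150 150 151 150 151 151 149 117  54  58  58  73 137 150 150 149 150 150 150]
 [122 117 117 117 118 116 110 103  63 104 116 144  62  58  61  60  87 133 151 152 151 150 150 152 148 117  54  57  59  67 112 150 151 149 150 150 150 150]
 [126 126 126 127 127 127 124 101  98 103 104 148 123  63  55  63  60  65  97 118 122 122 123 110  75  53  59  58  66 107 150 151 150 150 150 150 151 149]
 [127 127 126 127 127 128 122  65 110 108 121 149 152 148 114  61  56  61  61  61  62  61  62  60  58  60  64  88 130 150 151 150 150 150 149 150 150 150]
 [125 125 126 125 126 127 120  62 103 115 148 150 150 150 151 149 136 120  95  78  76  68  81  85 119 127 149 151 150 150 151 150 150 150 150 151 150 150]]
```

The image shows the ring's edge about half a pixel from the lip, roughly 1 mm. I continue.

>>> send_rows([
  [0, 0, -0.2, 0],
  [0, 0, -0.2, 0],
  [0, 0, 0, 0],
])

```text
time: 20.72
tool_pos: [582.3, 159.7, 45.7]
tcp_rot: [0.244, 1.571, -1.459]
contact_force: [-0.6, -0.4, -1.9]
grip_width: 21.8
```

>>> send_rows([
  [0, 0, -0.2, 0],
  [0, 0, -0.2, 0],
  [0, 0, 0, 0],
])

```text
time: 21.1
tool_pos: [582.3, 160.1, 45.7]
tcp_rot: [-0.301, 1.571, -2.004]
contact_force: [0.5, -0.3, -1.2]
grip_width: 21.8
```

>>> send_rows([
  [0, 0, -0.2, 0],
  [0, 0, -0.1, 0],
  [0, 0, 0, 0],
])

```text
time: 21.48
tool_pos: [582.3, 160.3, 45.6]
tcp_rot: [-0.428, 1.571, -2.131]
contact_force: [0.5, -1.7, -1.9]
grip_width: 22.2
```

>>> send_rows([
  [0, 0, -0.1, 0],
  [0, 0, 0, 0],
])

```text
time: 21.72
tool_pos: [582.4, 160.3, 45.6]
tcp_rot: [-0.445, 1.57, -2.148]
contact_force: [-0.5, -2.1, -1.7]
grip_width: 21.7
```

>>> send_rows([
  [0, 0, -0.1, 0],
  [0, 0, 0, 0],
])

```text
time: 21.98
tool_pos: [582.4, 160.4, 45.6]
tcp_rot: [-0.42, 1.57, -2.123]
contact_force: [-0.1, -3.5, -1.7]
grip_width: 21.8
```

>>> send_rows([
  [0, 0, -0.1, 0],
  [0, 0, 0, 0],
])

```text
time: 22.22
tool_pos: [582.4, 160.5, 45.6]
tcp_rot: [-0.588, 1.57, -2.291]
contact_force: [-0.4, -2.7, -2.6]
grip_width: 22.1
```

>>> send_rows([
  [0, 0, -0.1, 0],
  [0, 0, 0, 0],
])

```text
time: 22.48
tool_pos: [582.4, 160.6, 45.6]
tcp_rot: [-0.469, 1.57, -2.172]
contact_force: [-0.2, -4.8, -2.1]
grip_width: 21.9
```

>>> send_rows([
  [0, 0, -0.1, 0],
  [0, 0, 0, 0],
])

```text
time: 22.72
tool_pos: [582.3, 160.7, 45.6]
tcp_rot: [-0.673, 1.57, -2.376]
contact_force: [-0.7, -4.5, -2.0]
grip_width: 22.0
```

>>> send_rows([
  [0, 0, 0, 0],
  [0, 0, 0, 0],
])

```text
time: 22.98
tool_pos: [582.3, 160.8, 45.6]
tcp_rot: [-0.821, 1.57, -2.524]
contact_force: [-0.9, -4.9, -2.1]
grip_width: 22.3
```

>>> send_rows([
  [0, 0, -0.1, 0],
  [0, 0, 0, 0],
])

```text
time: 23.22
tool_pos: [582.3, 160.9, 45.6]
tcp_rot: [-0.922, 1.57, -2.625]
contact_force: [-0.7, -5.0, -2.0]
grip_width: 21.6
```

>>> send_rows([
  [0, 0, -0.1, 0],
  [0, 0, 0, 0],
])

```text
time: 23.48
tool_pos: [582.3, 160.9, 45.6]
tcp_rot: [-0.897, 1.57, -2.6]
contact_force: [-0.6, -5.6, -2.5]
grip_width: 22.1
```

>>> send_rows([
  [0, 0, 0, 0],
  [0, 0, 0, 0],
  [0, 0, 0, 0],
  [0, 0, 0, 0],
])

```text
time: 23.98
tool_pos: [582.3, 160.9, 45.6]
tcp_rot: [-0.891, 1.57, -2.594]
contact_force: [-1.6, -5.9, -1.9]
grip_width: 21.6
```

>>> send_rows([
  [0, 0, 0, 0],
  [0, 0, 0, 0],
  [0, 0, 0, 0],
  [0, 0, 0, 0],
  [0, 0, 0, 0],
])

```text
time: 24.6
tool_pos: [582.3, 160.9, 45.6]
tcp_rot: [-0.918, 1.57, -2.621]
contact_force: [-1.9, -4.9, -2.8]
grip_width: 21.6
```

A steady pull of about 5–6 N was held for over a second. Now I relax, centre the leg in the hole and lift straight out.

>>> send_rows([
  [0, 0, 0.4, 0],
  [0, 0, 0.6, 0],
  [0, 0, 1.5, 0],
  [0, 0, 2.5, 0],
  [0, 0, 2.5, 0],
  [0, 0, 1.5, 0],
  [0, 0, 0, 0],
  [0, 0, 0, 0],
])

```text
time: 25.6
tool_pos: [581.3, 152.2, 45.7]
tcp_rot: [1.634, 1.571, -0.069]
contact_force: [0.0, -0.1, -1.2]
grip_width: 22.3
```

>>> send_rows([
  [-2, 0, 0, 0],
  [-4, 0, 0, 0],
  [-6, 0, 0, 0],
  [-8, 0, 0, 0],
  [-12, 0, 0, 0],
  [-15, 0, 0, 0],
  [-10, 0, 0, 0],
  [0, 0, 0, 0],
])

```text
time: 26.6
tool_pos: [581.9, 152.2, 104.0]
tcp_rot: [1.798, 1.569, 0.095]
contact_force: [0.3, 0.4, -0.6]
grip_width: 22.0
```

Run:
```python
from h import *
o=get_obs();print(o['tool_pos'],o['contact_force'])
t=shot('top','t8')['image'];s=shot('side','s8')['image']
f=lambda im,x,y,w,h,k:cv2.resize(im[y:y+h,x:x+w],(w*k,h*k),interpolation=cv2.INTER_CUBIC)
cv2.imwrite('pics/m8.png',np.hstack([f(t,320,200,100,100,4),f(s,250,170,100,100,4)])[...,::-1])
go([551.1,390,100],-107.2)
```

```text
[581.91063924 152.22399437 103.95324121] [ 0.30569499  0.3980909  -0.63460788]
R [[-0.0, 0.991, -0.132], [-0.0, -0.132, -0.991], [-1.0, -0.0, 0.0]] turn [   9.6 -170.4] q6 0.26 shift [   2.5  -99.  -218.4] tool axes hdg z-> [-0.3  -0.96  0.  ]
```

View pics/m8.png

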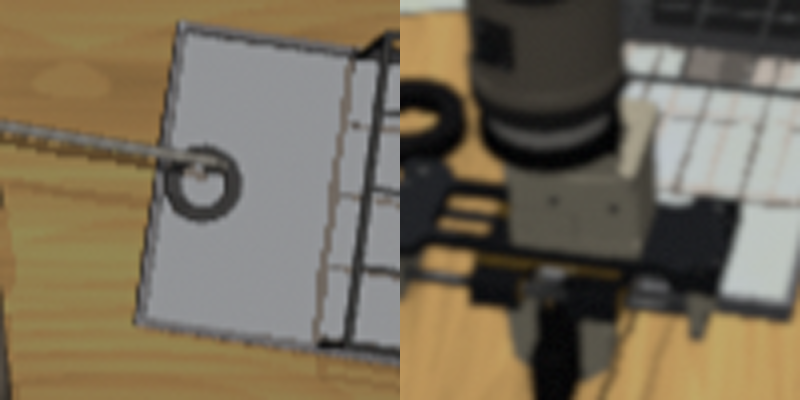

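The ring lies against the lip and the hook is lifted clear above it. I return the rod to the rest.

>>> send_rows([
  [0, 0, -15, 0],
  [0, 0, -30, 4.8],
  [0, 0, 0, 4.8],
  [0, -20, -34, 0],
  [0, -20, -34, 0],
  [0, -20, -34, 0],
  [0, -20, -34, 0],
  [0, -10, -20, 0],
])

```text
time: 27.7
tool_pos: [546.1, 374.9, 102.0]
tcp_rot: [-1.058, 1.57, -2.927]
contact_force: [-0.3, -0.5, -2.5]
grip_width: 22.0
```

Run:
```python
from h import *
go([551.1,390,100],-107.2);go([551.1,390,37],-107.2)
T=np.load('pics/top0.npz');B=lambda x,y:((x-400)/3+170,y/3+220)
q=np.array([plane(T,B(*p),30)[:2] for p in((448,18),(551,45),(536,110),(430,87))]);print(q.round(1).tolist(),q.mean(0))
```

```text
R [[-0.001, 0.956, -0.293], [-0.0, -0.293, -0.956], [-1.0, -0.001, 0.0]] turn [   0.2 -179.8] q6 0.78 shift [  2.    0.3 -15.9] tool axes hdg z-> [-0.3  -0.96  0.  ]
R [[-0.001, 0.956, -0.293], [-0.0, -0.293, -0.956], [-1.0, -0.001, 0.0]] turn [   0.2 -179.8] q6 0.78 shift [ 65.    0.3 -15.9] tool axes hdg z-> [-0.3  -0.96  0.  ]
[[586.5, 423.3], [565.4, 334.9], [510.0, 345.1], [527.5, 435.3]] [547.3452548  384.64991302]
```

>>> send_rows([
  [0, 0, -6, 0],
  [15, -1, -6, 0],
  [18, 0, 0, 0],
  [15, 0, 0, 0],
  [8, 0, 0, 0],
  [4, 0, 0, 0],
  [1, 0, 0, 0],
  [0, 0, 0, 0],
])

```text
time: 28.7
tool_pos: [550.2, 384.3, 42.2]
tcp_rot: [2.27, 1.57, 0.4]
contact_force: [-0.1, 0.6, -0.5]
grip_width: 21.9
```

>>> send_rows([
  [1, 0, 0, 0],
  [1, 0, 0, 0],
  [0, 0, 0, 0],
])

```text
time: 29.08
tool_pos: [549.9, 384.1, 39.7]
tcp_rot: [0.253, 1.571, -1.618]
contact_force: [1.0, -0.1, -2.5]
grip_width: 21.9
```

>>> send_rows([
  [1, 0, 0, 0],
  [1, 0, 0, 0],
  [0, 0, 0, 0],
])

```text
time: 29.45
tool_pos: [549.8, 384.1, 37.5]
tcp_rot: [-0.545, 1.57, -2.415]
contact_force: [0.2, -0.0, -0.8]
grip_width: 21.9
```

>>> send_rows([
  [0.5, 0, 0, 0],
  [0.5, 0, 0, 0],
  [0, 0, 0, 0],
])

```text
time: 29.82
tool_pos: [549.9, 384.1, 36.6]
tcp_rot: [-0.294, 1.571, -2.164]
contact_force: [0.4, 0.6, -0.9]
grip_width: 22.2
```

>>> send_rows([
  [0.3, 0, 0, 0],
  [0, 0, 0, 0],
  [0, 0, 0, 0],
  [0, 0, 0, 0],
  [0, 0, 0, 0],
  [0, 0, 0, 0],
  [0, 0, 0, 0],
  [0, 0, 0, 0],
], hand=1)

```text
time: 30.82
tool_pos: [549.9, 384.1, 36.3]
tcp_rot: [0.502, 1.571, -1.368]
contact_force: [-0.3, 0.5, 0.8]
grip_width: 91.0
```

>>> send_rows([
  [-10, 0, 0, 0],
  [-20, 0, 0, 0],
  [-40, 0, 0, 0],
  [-50, 0, 0, 0],
  [-30, 0, 0, 0],
  [0, -10, 40, 0],
  [0, -10, 40, 0],
  [0, -10, 40, 0],
])

```text
time: 31.82
tool_pos: [485.1, 277.4, 187.3]
tcp_rot: [2.112, 1.569, 0.242]
contact_force: [0.0, 0.2, 0.6]
grip_width: 91.9
```

>>> send_rows([
  [0, -40, 20, 0],
  [0, -40, 20, 0],
  [0, -40, 10, 0],
  [0, -40, 0, 0],
  [0, 0, 0, 0],
])

```text
time: 32.45
tool_pos: [316.3, 278.2, 187.3]
tcp_rot: [2.573, 1.57, 0.705]
contact_force: [0.0, -0.7, -0.2]
grip_width: 91.9
```

Run:
```python
from h import *
o=get_obs();print(o['time'],o['tool_pos'],o['contact_force'],o['grip_width'])
t=shot('top','t9')['image'];s=shot('side','s9')['image']
f=lambda im,x,y,w,h,k:cv2.resize(im[y:y+h,x:x+w],(w*k,h*k),interpolation=cv2.INTER_CUBIC)
m=np.vstack([np.hstack([f(t,165,205,130,95,3),f(t,345,200,130,95,3)]),np.hstack([f(s,235,290,130,105,3)[:315],f(s,260,160,130,105,3)])])
cv2.imwrite('pics/m9.png',m[...,::-1])
```

```text
32.45 [316.34612835 278.18011391 187.34403004] [ 0.02921028 -0.66631592 -0.24952978] 91.90058349787563
```

View pics/m9.png

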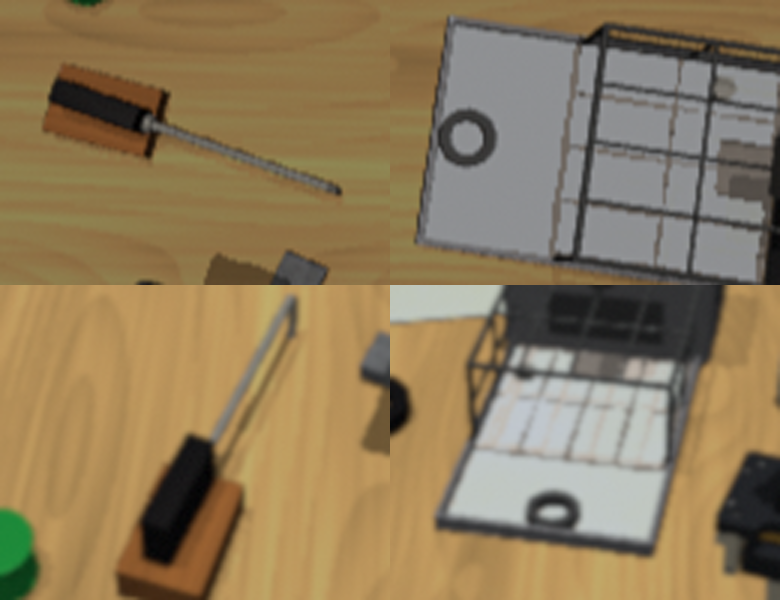

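The rod lies flat on the rest as before, and the ring is flat at the lip. I do a quick numeric check of the ring before handing in.

Run:
```python
from h import *
T=np.load('pics/t9.npz');ux=np.array([-.132,-.991]);oo=np.array([534.8,-169.2])
for n in('t7','t8','t9'):
    g=cv2.cvtColor(np.load(f'pics/{n}.npz')['image'],cv2.COLOR_RGB2GRAY).astype(float)
    # right outer edge (hook-free side) subpixel, rows 245-249
    e=[]
    for r in range(245,250):
        v=g[r,377:387]; i=np.where((v[:-1]<105)&(v[1:]>=105))[0][-1]; e.append(377+i+(105-v[i])/(v[i+1]-v[i]))
    x=np.mean(e); w=plane(T,(x,247),12)[:2]; print(n,round(x,2),'centre x',((w-oo)@ux-25).round(1))
```

```text
t7 380.13 centre x -120.3
t8 379.8 centre x -121.1
t9 379.86 centre x -121.0
```

```bash
python3 -c "
from plant import close_job;print(close_job())"
```

```text
the job is handed in; nothing more can be done
None
```

The job is handed in after about 32 s of robot time: the ring lies flat against the front lip and the rod is back on its rest block. No verdict is reported, so the result rests on my own checks.

- **Pull on the ring:** I hooked the ring under the guard at about tray x = +56 mm and drew it slowly to the lip. The pull measured about 5–6 N for a little over a second. It was above 4 N for about 2 s, and no reading passed 6 N, with sensor noise of about ±1 N.
- **Ring:** It did not move after the hook was lifted out. Its edge gives a centre of about −121 mm against the nominal −119 mm, which is inside the roughly 2 mm camera calibration error. The picture confirms it lies flat.
- **Rod:** The handle lies flat on the block, hook pointing the same way as before. Its centre is an estimated 3 mm from the block's centre.
- **Surroundings:** The gripper is open and clear of everything. The nut looks unmoved in the last picture, and I saw nothing disturbed. I did not measure the positions of the other bench items.

One weak check: the gripper hid the hook from the side camera while it was being set in the hole. I confirmed that fit from the top view alone, plus the absence of contact force.

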